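Shift the hall selector lever to the key slot

TASK

You are leaving the house: set the hall selector on the console to 'away' by gently pushing its lever with the fingertips through the slots of its gate, along the cross slot and fully home to the end of the corner slot marked with the key badge. Do not let the lever run into any of the other three corner slots on the way, never pull its knob up, and leave everything else on the console where it is. Finish with the hand clear of everything.

Things in the scene. Friction and masses are not known exactly. Their poses are not given: they have to be found in the camera images.
- selector: The hall selector: a fixed aluminium box 190 (its x) by 210 (its y) by 80 mm high, its lever standing in the top. Origin: centre of its underside, on the console. +x points away from the robot (turned by up to 0.5 rad), +y left, z up. The fingers must not press on it or its lever with over 40 N.
- gate (a point): Centre of the gate, on top of the box's 4 mm top plate, 80 mm above the console; axes as the selector's. The gate's slots are 18 mm wide: one cross slot along y (y from -39 to +39 mm, x = 0) and three slots along x at y = -30, 0 and +30 mm, each from x = -28 to +28 mm. The four ends of the two outer ones are the corner slots.
- pivot (a point): The point about which the lever leans both ways, inside the box, 15 mm above the console. The lever's 8 mm rod is held by the slots' walls, so it changes column only along the cross slot (lever_fore within 0.05 of 0). It starts anywhere along the middle slot. No spring: it stays where it is left; about 2 N at the knob moves it.
- knob (a point): The middle of the lever's black rounded knob, 115 mm from the pivot along the lever. The knob is 45 mm long (90 to 135 mm from the pivot), 30 mm across at the middle, 22 mm at its ends; its z axis runs up along the lever. Upright, the knob reaches from 105 to 150 mm above the console; in a corner slot from about 92 to 130 mm.
- lever_fore (a joint): Lean of the lever along the selector's x, rad: 0 in the cross slot, positive away from the robot, about +0.34 or -0.34 at the ends of the slots. Knob: x = 115 mm x sin(lever_fore) x cos(lever_side) in the selector's frame.
- lever_side (a joint): Lean of the lever along the selector's y, rad: 0 in the middle column, about +0.42 to +0.48 in the left (+y) column, -0.42 to -0.48 in the right one. Knob: y = 115 mm x sin(lever_side).
- knob_lift (a joint): How far the knob is pulled up along the lever, m: 0 when left alone; a strong spring holds it down (8 N to start). It is not to be pulled up.
- badge_key: The badge in the form of a key, dark steel, 48 by 23 mm, raised 3 mm: a ring at one end, a straight shaft with two teeth. Origin: its centre, on top of the plate, at 66 mm along x and 62 mm along y from the selector's centre, in one of the four corners. The badge marks the corner slot nearest to it; which corner it stands at changes from run to run.
- badge_sun: Dark steel badge: a disc with eight short rays, 39 mm across. Placed like the key badge. The badge marks the corner slot nearest to it; which corner it stands at changes from run to run.
- badge_bars: Dark steel badge: three parallel bars, 35 by 38 mm. Placed like the key badge. The badge marks the corner slot nearest to it; which corner it stands at changes from run to run.
- badge_square: Dark steel badge: a plain square of 34 mm. Placed like the key badge. The badge marks the corner slot nearest to it; which corner it stands at changes from run to run.
- jar: Bystander: small glass jar with closed cap, 44 mm across, 50 mm high, in front of the selector. Origin: centre of its underside.
- compact: Bystander: round rose gold compact mirror, 66 mm across, 14 mm high, in front of the selector. Origin: centre of its underside.
- clip: Bystander: grey plastic hair clip, 80 by 32 by 28 mm, to the right of the selector. Origin: centre of its underside.
- dish: Bystander: round teal dish, 124 mm across, 22 mm high, to the left of the selector. Origin: centre of its underside.
- key_a: Bystander: brass house key, 60 mm, lying in the dish. Origin: its middle, underside.
- key_b: Bystander: steel house key, 60 mm, lying in the dish. Origin: its middle, underside.
- candle: Bystander: amber glass candle cup, 68 mm across, 55 mm high, beyond the selector. Origin: centre of its underside.
- mail_rack: Fixed, empty stainless steel mail rack, 130 by 220 mm, 150 mm high at its far side, to the right. Origin: centre of its underside.

How it is judged (in metres and radians):
At the end, for the whole second after the job is handed in: The lever stands at rest in the corner slot next to the key badge, at least 0.28 rad along it (of about 0.34) and at least 0.34 rad to that side; the knob is down (within 5 mm) and every bystander is within 20 mm of where it was ((((x of badge_key in the frame of selector above 0 m and y of badge_key in the frame of selector above 0 m) and (value of joint lever_fore above 0.28 rad and value of joint lever_side above 0.34 rad)) or ((x of badge_key in the frame of selector above 0 m and y of badge_key in the frame of selector below 0 m) and (value of joint lever_fore above 0.28 rad and value of joint lever_side below -0.34 rad)) or ((x of badge_key in the frame of selector below 0 m and y of badge_key in the frame of selector above 0 m) and (value of joint lever_fore below -0.28 rad and value of joint lever_side above 0.34 rad)) or ((x of badge_key in the frame of selector below 0 m and y of badge_key in the frame of selector below 0 m) and (value of joint lever_fore below -0.28 rad and value of joint lever_side below -0.34 rad))) and velocity of joint lever_fore between -0.05 and 0.05 rad/s and velocity of joint lever_side between -0.05 and 0.05 rad/s and distance of each of jar, compact, clip, dish, key_a, key_b, candle from where it was at the start of the episode below 0.02 m and value of joint knob_lift below 0.005 m); the robot touches nothing.
It fails at once if the lever enters a corner slot other than the one marked with the key (over 0.2 rad along it) (((value of joint lever_fore above 0.2 rad and value of joint lever_side above 0.3 rad) and not (x of badge_key in the frame of selector above 0 m and y of badge_key in the frame of selector above 0 m)) or ((value of joint lever_fore above 0.2 rad and value of joint lever_side below -0.3 rad) and not (x of badge_key in the frame of selector above 0 m and y of badge_key in the frame of selector below 0 m)) or ((value of joint lever_fore below -0.2 rad and value of joint lever_side above 0.3 rad) and not (x of badge_key in the frame of selector below 0 m and y of badge_key in the frame of selector above 0 m)) or ((value of joint lever_fore below -0.2 rad and value of joint lever_side below -0.3 rad) and not (x of badge_key in the frame of selector below 0 m and y of badge_key in the frame of selector below 0 m))).
It fails at once if the knob is pulled up more than 8 mm (value of joint knob_lift above 0.008 m).
It fails at once if the fingers press on the selector or its lever with more than 40 N (contact force between the fingers and selector above 40 N).
It fails at once if a bystander is moved more than 20 mm (distance of any of jar, compact, clip, dish, key_a, key_b, candle from where it was at the start of the episode above 0.02 m).
It also fails if it takes over 64 s, if anything falls off the work surface, if the arm or the gripper's body presses on something with over 40 N, if the wrist force passes 120 N, or if a joint passes its speed limit or range.

ROBOT

A 6-joint arm with a two-finger parallel gripper is mounted at the origin on the work surface. World frame = base frame: x ahead of the robot, y to its left, z up, the work surface at z = 0. Lengths are in mm, angles in degrees, forces in N, time in s.
With the tool pointing down it reaches from about 300 to 750 mm from the base axis. Payload 8.5 kg.
Tool frame: the origin (TCP) lies midway between the tips of the shut fingers; the grasp point (between the pads) lies 19 mm behind it (bot.pinch_z is the distance from the TCP to the grasp point, in mm); x points along the fingers, z is the direction in which the jaws open and shut, and the axes are right-handed (so a half turn about x gives the same grasp; the last joint's range is limited). The gripper opens to 88 mm and grips with 3 to 60 N. Pads are 18 mm wide; open, the fingers measure 123 mm over their backs; the gripper's body (75 mm by 187 mm) begins 45 mm behind the grasp point.
Start: joints at [57.852, 21.807, 74.336, -0, 83.858, -12.336], TCP at [186.413, 517.427, 216.248] pointing down, gripper open.
Joint ranges: [-178.18, 178.18], [-50.72, 133.34], [12.68, 142.11], [-81.47, 261.47], [9.98, 163.14], [-165.26, 165.26]. Speed limits (degrees/s): [136.94, 136.94, 180, 180, 180, 180].

INTERFACE

Orientations are given as a 3x3 rotation matrix whose columns are the frame's x, y, z axes.
In Python, from cell import bot gives the robot as it stands. Calls block until the motion is done:
- bot.move_to(position, orientation): joint-space move of the TCP to a pose.
- bot.move_l(position, orientation=None, rate=150, threshold=None): straight line of the TCP; orientation=None keeps the orientation; rate is the mean speed in mm/s. With threshold (N) it stops when the force on the tool has changed by that much, and returns True; else False.
- bot.move_joints(angles): joint-space move.
- bot.gripper_to(opening, force=None): opening from 0.0 (shut) to 1.0 (fully open); force is the grip in N (None keeps the last); returns when the fingers have stopped.
- bot.dwell(seconds).
- bot.inverse_kinematics(position, orientation): joint angles nearest the present ones, or None.
- bot.snapshot(name): name is "scene" or "top" or "wrist"; returns (picture, depth): 400x640x3 uint8, red, green, blue; 400x640 float32, mm along the optical axis (not along the pixel's ray), 0 where there is no reading.
- bot.get_calibration(name): a dict with "fx", "fy", "cx", "cy" (pixels), "dist" ([k1, k2, p1, p2, k3] as OpenCV has them; the pictures are not rectified), "R" (3x3) and "t" (3): a world point X has camera coordinates R X + t. Camera axes: x right, y down, z forward; pixel columns grow to the right and rows downward; lengths in mm; the calibration is good to about 2 mm. A picture is of the moment at which its call begins: read the wrist's pose just before it. get_calibration takes no time and is no camera call; for the wrist camera it gives the pose at the moment of the call.
A pose or a line that the arm cannot do raises bot.Unreachable and nothing moves.
- bot.close_job(): hands the job in, once; it reports no verdict.
Trained networks look in the newest picture that a camera, given by its name, has taken for a name from the list of things; names that differ only in an ending like _2 or _b are one class to them, and where a whole thing is asked for, a point or a joint stands for the part that bears it (a point fixed in the world has none). Each returns a list of dicts, best first, with "conf" (0 to 1); they miss things now and then, are a little off and sometimes report something else, mostly with a low value. They report only what shows in the picture. A call takes as long as a camera call.
- bot.regions_of(camera, target): "region" (400x640 bool, what is visible of it) and "at" ([column, row] in pixels, amid what is visible of it).
- bot.mark_of(camera, target): "at" ([column, row] in pixels: a listed point, or the origin of a listed thing).
Readings, each from a call of its own:
- bot.read_t(): time.
- bot.read_joint_positions(): joint angles.
- bot.read_dq(): joint speeds.
- bot.read_joint_efforts(): joint torques, N m.
- bot.read_tool_pos(): TCP position.
- bot.read_orientation(): TCP orientation.
- bot.read_ft_force(): force on the tool from outside, world axes, zero at the start.
- bot.read_wrist_torque(): the same for the moment, N m.
- bot.read_grip_width(): opening from 0.0 (shut) to 1.0 (fully open).
Only numpy, scipy, OpenCV 4.12 (cv2) and the standard library are available. Lean on these libraries where they do the work, as an engineer would, in place of code of your own. Each camera call takes 0.05 s, during which the arm holds its last target.

## Working session

There is one attempt and no reset: what is moved stays moved. The work goes in short steps, each a Python script; the robot and the scene stay as the last script left them, time stands still between calls to the robot, and variables do not carry over. Pictures are saved under pics/ and viewed, and the job is handed in when it is done.

```bash
mkdir -p pics; ls; cat > h.py <<'E'
import numpy as np, cv2
from cell import bot
def save(name,img): cv2.imwrite('pics/'+name,img[:,:,::-1])
E
python3 - <<'E'
from h import *
for c in ("scene","top","wrist"):
    p,d=bot.snapshot(c); save(c+'0.png',p); np.savez('pics/'+c+'0.npz',p=p,d=d)
    k=bot.get_calibration(c); print(c,k['fx'],np.round(-k['R'].T@k['t'],0),np.round(k['R'][2],2))
    for n in ('selector','gate','knob','badge_key','badge_sun','badge_bars','badge_square','pivot'):
        r=bot.mark_of(c,n); print(c,n,[(np.round(x['at'],1).tolist(),round(x['conf'],2)) for x in r])
print(bot.read_t())
E
```

```text
pics
scene 399.2610990566753 [1253.  -13.  949.] [-0.62  0.   -0.78]
scene selector [([309.8, 214.9], 0.74), ([373.5, 212.5], 0.43)]
scene gate [([309.5, 197.7], 0.68), ([304.4, 173.3], 0.19)]
scene knob [([309.9, 179.7], 0.59)]
scene badge_key [([309.6, 213.7], 0.62), ([333.1, 216.9], 0.52)]
scene badge_sun [([333.1, 180.6], 0.63), ([378.9, 201.2], 0.31), ([371.7, 210.3], 0.22)]
scene badge_bars [([334.8, 172.8], 0.75), ([334.6, 177.9], 0.59), ([287.1, 217.6], 0.51)]
scene badge_square [([291.1, 177.3], 0.59), ([334.7, 176.9], 0.17)]
scene pivot [([376.9, 205.5], 0.59)]
top 450.7726056980986 [ 410.   10. 1093.] [ 0.17 -0.   -0.99]
top selector [([341.6, 216.1], 0.92)]
top gate [([343.8, 208.9], 0.59)]
top knob [([345.6, 216.1], 0.56)]
top badge_key [([321.1, 179.2], 0.54), ([343.6, 215.8], 0.33)]
top badge_sun [([316.8, 238.0], 0.68)]
top badge_bars [([378.7, 183.6], 0.43)]
top badge_square [([374.3, 236.9], 0.75), ([320.7, 240.8], 0.32)]
top pivot [([342.6, 212.1], 0.81)]
wrist 318.0466896669732 [110. 544. 385.] [ 0.29 -0.11 -0.95]
wrist selector []
wrist gate []
wrist knob []
wrist badge_key []
wrist badge_sun []
wrist badge_bars []
wrist badge_square []
wrist pivot []
1.35
```

```bash
python3 - <<'E'
import cv2,numpy as np
a=cv2.imread('pics/top0.png'); cv2.imwrite('pics/topc.png',cv2.resize(a[140:280,270:430],None,fx=5,fy=5,interpolation=cv2.INTER_CUBIC)[:600*1])
cv2.imwrite('pics/topc.png',cv2.resize(a[150:270,270:430],None,fx=5,fy=5,interpolation=cv2.INTER_CUBIC))
a=cv2.imread('pics/scene0.png'); cv2.imwrite('pics/scc.png',cv2.resize(a[140:260,230:390],None,fx=5,fy=5,interpolation=cv2.INTER_CUBIC))
E
```

```text
(no output)
```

View pics/top0.png

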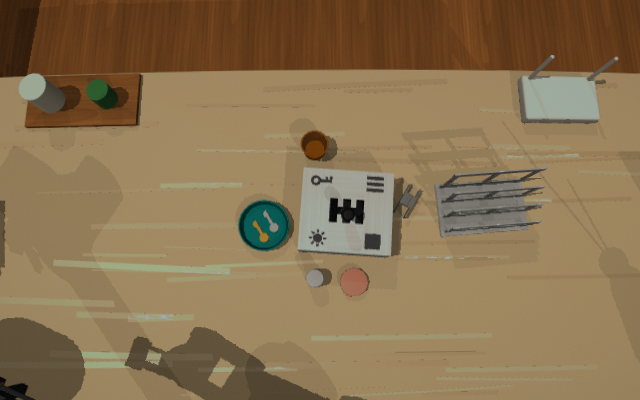

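```bash
sleep 1
```

```text
(no output)
```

View pics/topc.png

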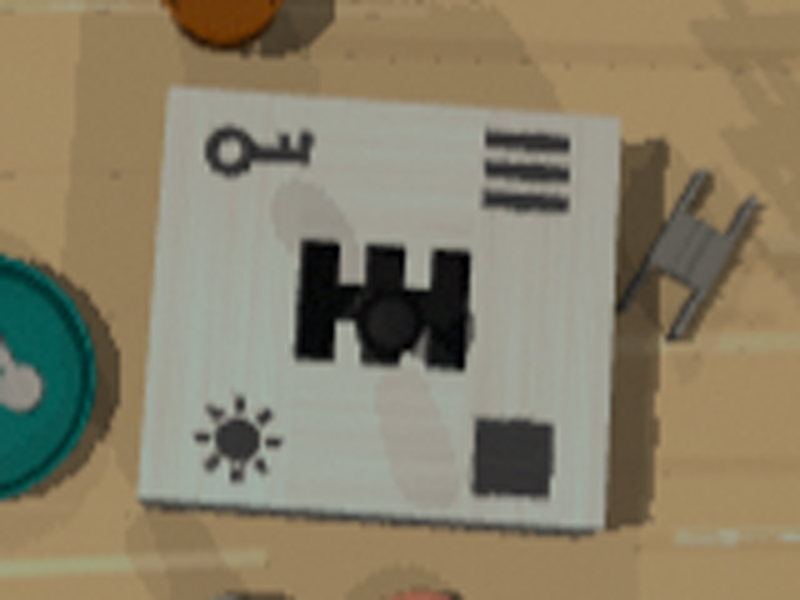

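View pics/scc.png

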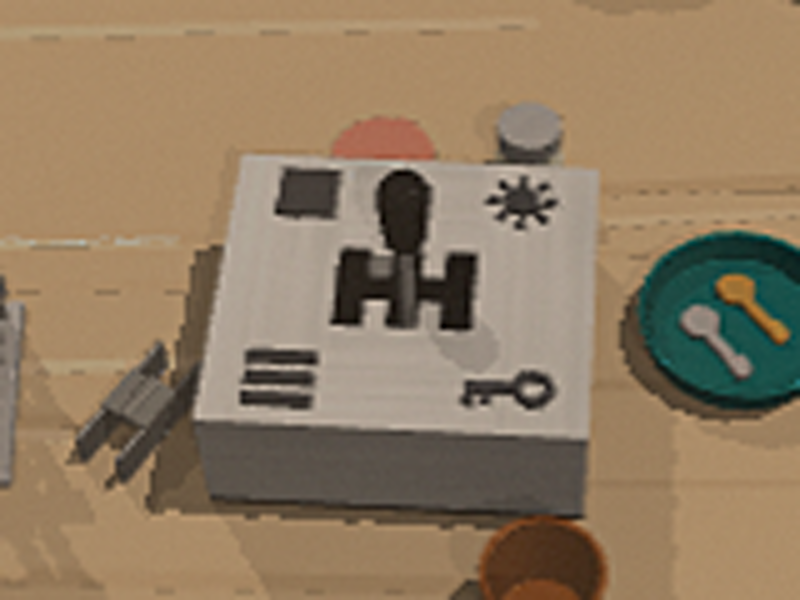

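```bash
cat >> h.py <<'E'
def ray(c,px):
    k=bot.get_calibration(c); K=np.array([[k['fx'],0,k['cx']],[0,k['fy'],k['cy']],[0,0,1]])
    u=cv2.undistortPoints(np.array([[px]],float),K,np.array(k['dist'],float))[0,0]
    R=np.array(k['R']); t=np.array(k['t']).ravel()
    return -R.T@t, R.T@np.array([u[0],u[1],1.])
def onz(c,px,z):
    o,d=ray(c,px); return o+d*(z-o[2])/d[2]
def proj(c,X):
    k=bot.get_calibration(c); K=np.array([[k['fx'],0,k['cx']],[0,k['fy'],k['cy']],[0,0,1]])
    R=np.array(k['R']); t=np.array(k['t'],float).ravel()
    return cv2.projectPoints(np.array(X,float).reshape(-1,3),cv2.Rodrigues(R)[0],t,K,np.array(k['dist'],float))[0][:,0]
E
cat > m.py <<'E'
from h import *
import sys
tc=np.array([[170,88],[620,118],[605,524],[140,498]])/5+[270,150]-0.4
sc=np.array([[242,155],[600,170],[586,438],[194,420]])/5+[230,140]-0.4
# order top: FL, FR, NR, NL ; scene (from far side): NR, NL, FL, FR
B=np.array([[95,105],[95,-105],[-95,-105],[-95,105]])
def fit(P,B):
    # 2d rigid
    pc,bc=P.mean(0),B.mean(0); H=(B-bc).T@(P-pc); a=np.arctan2(H[0,1]-H[1,0],H[0,0]+H[1,1])
    R=np.array([[np.cos(a),-np.sin(a)],[np.sin(a),np.cos(a)]]); c=pc-R@bc
    return c,a,np.abs((B@R.T+c)-P).max()
PT=np.array([onz('top',p,80)[:2] for p in tc]); PS=np.array([onz('scene',p,80)[:2] for p in sc])
print('top',fit(PT,B)); print('scene',fit(PS,B[[2,3,0,1]]))
C,a,_=fit(np.vstack([PT,PS]),np.vstack([B,B[[2,3,0,1]]])); print('both',C,np.degrees(a))
for n,p in (('key',(321.1,179.2)),('sun',(316.8,238)),('sq',(374.3,236.9)),('bars',(374.5,184.5))):
    q=onz('top',p,83)[:2]-C; R=np.array([[np.cos(a),-np.sin(a)],[np.sin(a),np.cos(a)]]); print(n,np.round(R.T@q))
np.savez('sel.npz',C=C,a=a)
# knob
from scipy.optimize import least_squares
def kn(f,s,L=115):
    v=np.array([np.sin(f)*np.cos(s),np.sin(s),np.cos(f)*np.cos(s)])*L; xy=C+R@v[:2]; return [xy[0],xy[1],15+v[2]]
for c in ('top','scene'):
    for f in (-.3,-.2,-.1,0,.1,.2,.3): print(c,f,proj(c,[kn(f,0,90),kn(f,0,115),kn(f,0,135)]).round(1).tolist())
E
python3 m.py; python3 - <<'E'
from h import *
for c in ('top','scene'):
    bot.snapshot(c)
    for r in bot.regions_of(c,'knob'): print(c,r['at'],r['conf'],r['region'].sum(), [ (m.min(),m.max()) for m in np.nonzero(r['region'])] if r['region'].any() else 0)
E
```

```text
top (array([562.68685787, -58.09184149]), np.float64(-0.07118416645223141), np.float64(1.6034739399253226))
scene (array([563.07704598, -56.16718195]), np.float64(-0.07847082355686055), np.float64(1.3146918588944487))
both [562.88195193 -57.12951172] -4.287583633502107
key [68. 61.]
sun [-68.  62.]
sq [-57. -67.]
bars [ 64. -62.]
top -0.3 [[345.9, 220.7], [346.4, 222.7], [346.9, 224.3]]
top -0.2 [[346.2, 216.7], [346.8, 217.4], [347.3, 218.0]]
top -0.1 [[346.5, 212.6], [347.2, 212.1], [347.7, 211.7]]
top 0 [[346.7, 208.6], [347.5, 206.8], [348.1, 205.4]]
top 0.1 [[346.9, 204.7], [347.8, 201.7], [348.4, 199.2]]
top 0.2 [[347.1, 200.8], [348.0, 196.7], [348.7, 193.2]]
top 0.3 [[347.3, 197.2], [348.2, 191.9], [348.9, 187.5]]
scene -0.3 [[310.8, 185.1], [310.7, 177.5], [310.6, 171.2]]
scene -0.2 [[310.5, 187.0], [310.3, 179.8], [310.1, 174.0]]
scene -0.1 [[310.2, 189.2], [309.9, 182.6], [309.7, 177.2]]
scene 0 [[309.9, 191.6], [309.5, 185.7], [309.2, 180.8]]
scene 0.1 [[309.6, 194.3], [309.2, 189.1], [308.8, 184.9]]
scene 0.2 [[309.4, 197.1], [308.8, 192.9], [308.4, 189.3]]
scene 0.3 [[309.1, 200.2], [308.5, 196.8], [308.0, 194.0]]
top [347.9, 215.9] 0.73 137 [(np.int64(208), np.int64(220)), (np.int64(341), np.int64(354))]
scene [306.8, 181.5] 0.6 117 [(np.int64(175), np.int64(189)), (np.int64(306), np.int64(314))]
scene [383.4, 202.2] 0.2 932 [(np.int64(187), np.int64(221)), (np.int64(358), np.int64(398))]
```

```bash
cat >> h.py <<'E'
import os
if os.path.exists('sel.npz'):
    _s=np.load('sel.npz'); C=_s['C']; A=float(_s['a'])
    ex=np.array([np.cos(A),np.sin(A)]); ey=np.array([-np.sin(A),np.cos(A)])
    def W(x,y,z): p=C+x*ex+y*ey; return [p[0],p[1],z]
    def L(p): d=np.array(p[:2])-C; return np.round([d@ex,d@ey,p[2]],1)
    def ori(s):
        X=np.array([0,0,-1.]); Z=s*np.array([ey[0],ey[1],0]); return np.column_stack([X,np.cross(Z,X),Z])
def look(tag):
    for c in ('top','scene'):
        p,d=bot.snapshot(c); r=bot.regions_of(c,'knob'); 
        print(c,[(x['at'],round(x['conf'],2),[(m.min(),m.max()) for m in np.nonzero(x['region'])]) for x in r[:1] if x['region'].any()])
        q=p[150:270,270:430] if c=='top' else p[140:260,230:390]
        save(f'{c}_{tag}.png',cv2.resize(q,None,fx=4,fy=4,interpolation=cv2.INTER_CUBIC))
    a=cv2.imread(f'pics/top_{tag}.png'); b=cv2.imread(f'pics/scene_{tag}.png')
    cv2.imwrite(f'pics/both_{tag}.png',cv2.resize(np.hstack([a,b]),(800,300)))
E
python3 - <<'E'
from h import *
print(bot.read_orientation().round(2).tolist() if hasattr(bot.read_orientation(),'round') else bot.read_orientation())
bot.gripper_to(0.0)
for s in (1,-1):
    print(s,[None if q is None else np.round(q,0).tolist() for q in [bot.inverse_kinematics(W(*p),ori(s)) for p in ((-65,0,220),(-65,0,98),(15,50,98),(0,-60,98))]])
E
```

```text
[[-0.0, -0.94, 0.34], [-0.0, 0.34, 0.94], [-1.0, 0.0, -0.0]]
1 [[-20.0, 17.0, 82.0, -0.0, 82.0, -105.0], [-20.0, 24.0, 93.0, -0.0, 63.0, -105.0], [-12.0, 31.0, 79.0, -0.0, 69.0, -98.0], [-24.0, 30.0, 81.0, -0.0, 69.0, -109.0]]
-1 [[-20.0, 17.0, 82.0, -0.0, 82.0, 75.0], [-20.0, 24.0, 93.0, -0.0, 63.0, 75.0], [-12.0, 31.0, 79.0, -0.0, 69.0, 82.0], [-24.0, 30.0, 81.0, -0.0, 69.0, 71.0]]
```

```bash
python3 - <<'E'
from h import *
bot.move_to(W(-70,0,220),ori(-1))
p,d=bot.snapshot('wrist'); save('w1.png',p)
bot.move_l(W(-70,0,98),rate=100)
f0=np.array(bot.read_ft_force()); print('f',f0.round(1))
r=bot.move_l(W(-26,0,98),rate=25,threshold=8)
print(r,L(bot.read_tool_pos()),(np.array(bot.read_ft_force())-f0).round(1),bot.read_t())
look('a'); p,d=bot.snapshot('wrist'); save('w2.png',p)
a=cv2.imread('pics/w1.png'); b=cv2.imread('pics/w2.png'); cv2.imwrite('pics/w12.png',cv2.resize(np.hstack([a,b]),(800,250)))
E
```

```text
f [0.  0.4 0.2]
False [-26.   0.  98.] [-2.  -0.2  0.8] 8.4833
top [([312.5, 144.7], 0.69, [(np.int64(131), np.int64(160)), (np.int64(300), np.int64(327))])]
scene [([308.6, 184.5], 0.51, [(np.int64(178), np.int64(193)), (np.int64(305), np.int64(315))])]
```

```bash
sleep 0.1
```

```text
(no output)
```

View pics/both_a.png

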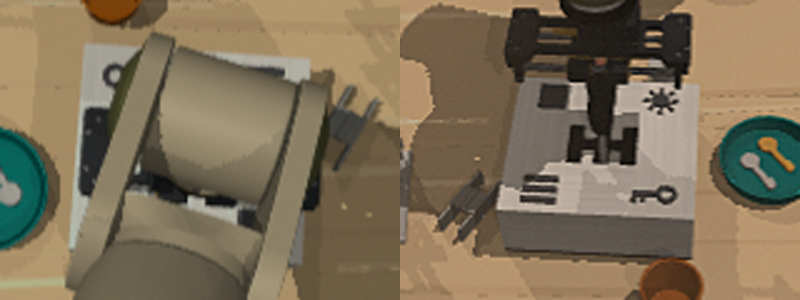

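View pics/w12.png

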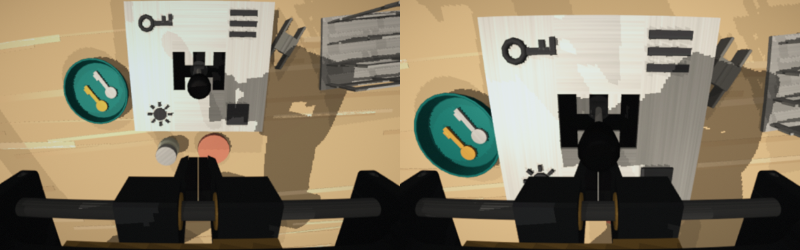

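```bash
cat >> h.py <<'E'
def lev(f,s,l):
    v=np.array([np.sin(f)*np.cos(s),np.sin(s),np.cos(f)*np.cos(s)])*l; return W(v[0],v[1],15+v[2])
def outline(f,s):
    # silhouette points of knob: rings
    P=[]
    ax=np.array(lev(f,s,1))-np.array(lev(f,s,0)); u=np.cross(ax,[1,0,0]);u/=np.linalg.norm(u); w=np.cross(ax,u)
    for l in np.linspace(90,135,19):
        r=11+4*np.sqrt(max(0,1-((l-112.5)/22.5)**2))
        for t in np.linspace(0,2*np.pi,36): P.append(np.array(lev(f,s,l))+r*(np.cos(t)*u+np.sin(t)*w))
    return P
def mask(c,f,s):
    m=np.zeros((400,640),np.uint8); h=cv2.convexHull(proj(c,outline(f,s)).astype(np.float32)); cv2.fillPoly(m,[np.round(h*16).astype(np.int32)],1,shift=4); return m.astype(bool)
def fitreg(c,reg,ss=(0,)):
    best=[]
    for s in ss:
        for f in np.arange(-.36,.37,.02):
            m=mask(c,f,s); best.append(((m&reg).sum()/max(1,(m|reg).sum()),round(f,2),round(float(s),2)))
    return sorted(best)[::-1][:3]
E
python3 - <<'E'
from h import *
bot.move_l(W(-50,0,98),rate=100)
bot.move_l(W(-70,0,190),rate=150)
bot.dwell(0.2)
p,d=bot.snapshot('wrist'); save('w3.png',p)
rs=bot.regions_of('wrist','knob')
for r in rs[:2]: print('wrist',r['at'],round(r['conf'],2),r['region'].sum(),fitreg('wrist',r['region'],(-.1,0,.1)))
f=p.copy()
for g,col in ((-.1,(255,0,0)),(0,(0,255,0)),(.1,(0,0,255))):
    h=cv2.convexHull(proj('wrist',outline(g,0)).astype(np.float32)); cv2.polylines(f,[np.round(h).astype(int)],True,col)
k=proj('wrist',[W(0,39,80),W(0,-39,80),W(28,0,80),W(-28,0,80)]); 
for q in k: cv2.circle(f,tuple(np.round(q).astype(int)),2,(255,255,0),-1)
cx,cy=map(int,k[:2].mean(0)); save('w3o.png',cv2.resize(f[max(0,cy-75):cy+75,cx-100:cx+100],None,fx=4,fy=4,interpolation=cv2.INTER_CUBIC))
p,d=bot.snapshot('scene'); 
for r in bot.regions_of('scene','knob')[:1]: print('scene',r['at'],fitreg('scene',r['region']))
print(bot.read_t())
E
```

```text
wrist [587.2, 81.2] 0.66 14725 [(np.float64(0.0), np.float64(0.36), 0.1), (np.float64(0.0), np.float64(0.36), 0.0), (np.float64(0.0), np.float64(0.36), -0.1)]
wrist [316.4, 123.1] 0.58 1598 [(np.float64(0.8750733137829912), np.float64(-0.02), 0.0), (np.float64(0.7850729517396184), np.float64(0.0), 0.0), (np.float64(0.7839195979899497), np.float64(-0.04), 0.0)]
scene [307.0, 185.6] [(np.float64(0.7297297297297297), np.float64(0.0), 0.0), (np.float64(0.7258064516129032), np.float64(-0.02), 0.0), (np.float64(0.7180851063829787), np.float64(-0.04), 0.0)]
10.3
```

```bash
sleep 0.1
```

```text
(no output)
```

View pics/w3o.png

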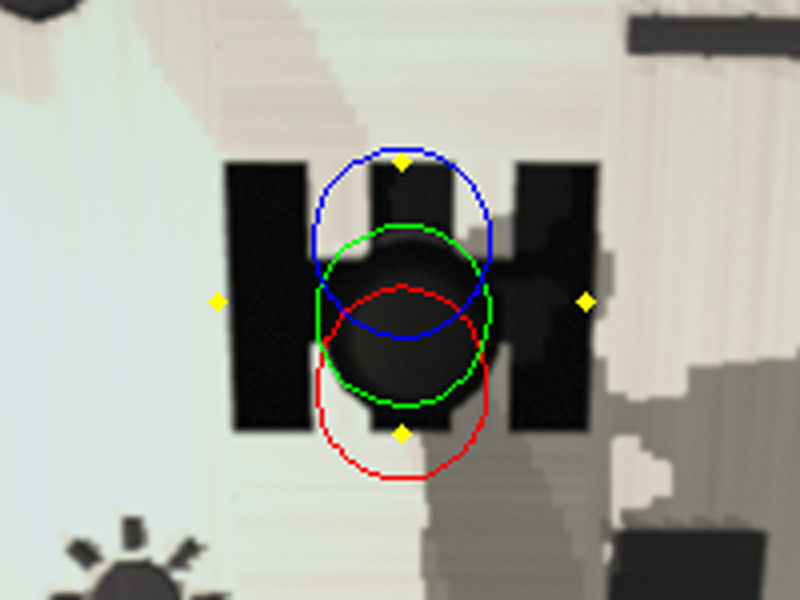

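```bash
python3 - <<'E'
from h import *
np.savez('sel.npz',C=C-2*ey,a=A)
E
python3 - <<'E'
from h import *
print(C)
bot.move_l(W(-50,0,98),rate=150)
bot.dwell(.2); f0=np.array(bot.read_ft_force())
r=bot.move_l(W(-23.5,0,98),rate=25,threshold=8)
print(r,L(bot.read_tool_pos()),(np.array(bot.read_ft_force())-f0).round(1))
bot.move_l(W(-50,0,98),rate=120)
bot.move_l(W(-50,-66,98),rate=150)
bot.move_l(W(0,-66,98),rate=120)
bot.dwell(.2); f0=np.array(bot.read_ft_force())
p,d=bot.snapshot('wrist'); save('w4.png',p)
for r in bot.regions_of('wrist','knob')[:2]: print('wrist',r['at'],round(r['conf'],2),fitreg('wrist',r['region'],(-.1,0,.1)))
p,d=bot.snapshot('scene'); save('s4.png',p[120:280,210:410].repeat(4,0).repeat(4,1)[:600])
for r in bot.regions_of('scene','knob')[:1]: print('scene',r['at'],fitreg('scene',r['region']))
print(bot.read_t())
E
```

```text
[562.73242667 -59.12391444]
False [-23.6   0.   98. ] [-0.5  1.2 -0.8]
wrist [176.9, 276.9] 0.78 [(np.float64(0.8601494885916601), np.float64(0.0), 0.0), (np.float64(0.8549019607843137), np.float64(0.02), 0.0), (np.float64(0.7801312089971884), np.float64(-0.02), 0.0)]
wrist [307.8, 127.0] 0.31 [(np.float64(0.0), np.float64(0.36), 0.1), (np.float64(0.0), np.float64(0.36), 0.0), (np.float64(0.0), np.float64(0.36), -0.1)]
14.4083
```

```bash
sleep 0.1
```

```text
(no output)
```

View pics/s4.png

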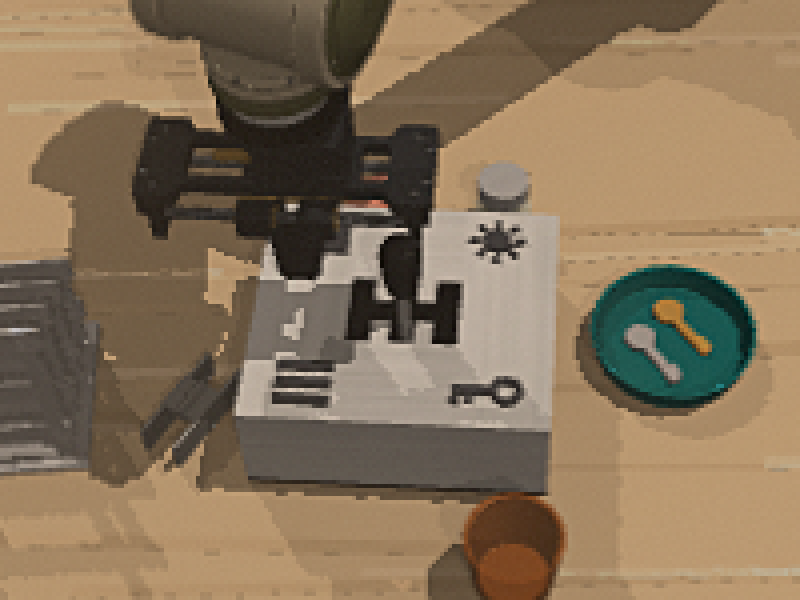

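View pics/w4.png

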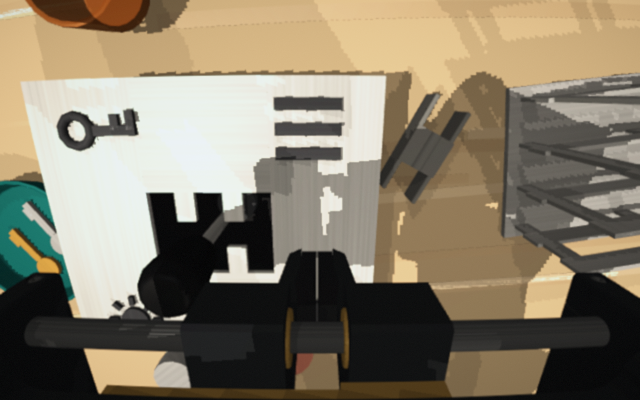

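```bash
python3 - <<'E'
from h import *
bot.dwell(.1); f0=np.array(bot.read_ft_force())
for y in (-40,-25,-10,0,10):
    r=bot.move_l(W(0,y,98),rate=30,threshold=8)
    df=np.array(bot.read_ft_force())-f0
    print(y,r,L(bot.read_tool_pos()),df.round(1))
    if r: break
look('b')
p,d=bot.snapshot('wrist'); save('w5.png',p)
S=np.arange(-.1,.56,.04)
for r in bot.regions_of('wrist','knob')[:2]: print('wrist',r['at'],round(r['conf'],2),fitreg('wrist',r['region'],S))
p,d=bot.snapshot('scene')
for r in bot.regions_of('scene','knob')[:1]: print('scene',r['at'],fitreg('scene',r['region'],S))
print(bot.read_t())
E
```

```text
-40 False [ -0.  -40.1  98. ] [-0.1  1.2  0.4]
-25 False [  0.  -24.9  98. ] [ 0.3  0.7 -0.2]
-10 False [-0.1 -9.8 97.9] [ 0.1  1.1 -1.1]
0 False [-0.   0.3 98. ] [-0.9  0.3 -0.4]
10 False [-0.  10.3 98.1] [-0.9  1.1 -0.3]
top []
scene [([323.2, 186.3], 0.42, [(np.int64(181), np.int64(196)), (np.int64(318), np.int64(330))])]
wrist [259.3, 259.6] 0.83 [(np.float64(0.5664916885389326), np.float64(0.06), 0.34), (np.float64(0.5626765153160982), np.float64(0.04), 0.34), (np.float64(0.5604847435619996), np.float64(0.02), 0.34)]
wrist [267.1, 252.5] 0.45 [(np.float64(0.5094594594594595), np.float64(0.08), 0.3), (np.float64(0.5077190274025473), np.float64(0.1), 0.3), (np.float64(0.5042032862055789), np.float64(0.08), 0.34)]
scene [320.3, 187.7] [(np.float64(0.8031914893617021), np.float64(0.0), 0.34), (np.float64(0.8031914893617021), np.float64(-0.02), 0.34), (np.float64(0.7842105263157895), np.float64(0.02), 0.34)]
18.1917
```

```bash
sleep 0.1
```

```text
(no output)
```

View pics/scene_b.png

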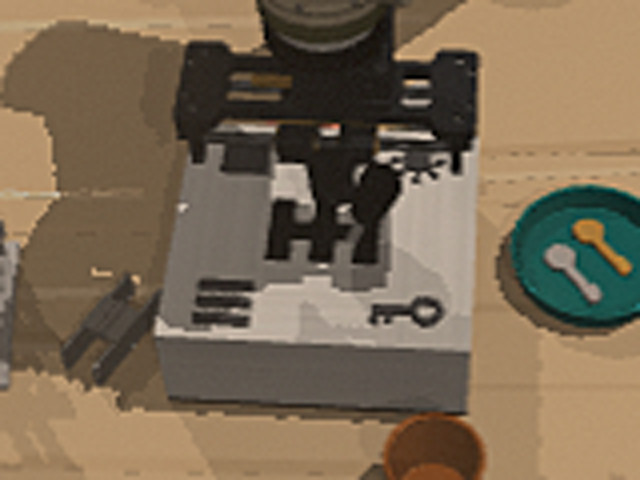

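View pics/w5.png

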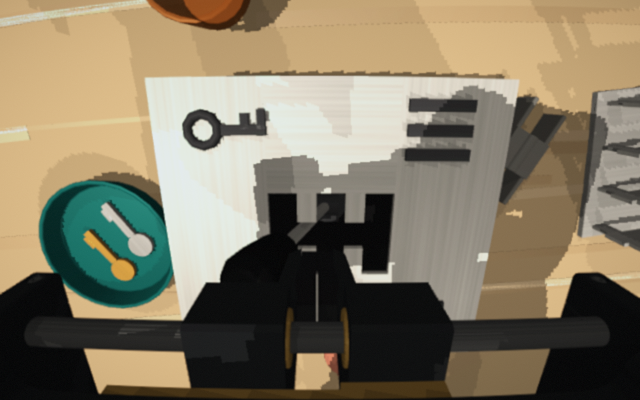

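```bash
python3 - <<'E'
from h import *
f0=np.array(bot.read_ft_force())
for y in (15,19,22):
    r=bot.move_l(W(0,y,98),rate=20,threshold=7)
    df=np.array(bot.read_ft_force())-f0
    print(y,r,L(bot.read_tool_pos()),df.round(1))
    if r: break
look('c')
S=np.arange(.2,.56,.03)
p,d=bot.snapshot('scene')
for r in bot.regions_of('scene','knob')[:1]: print('scene',r['at'],fitreg('scene',r['region'],S))
p,d=bot.snapshot('wrist'); save('w6.png',p)
print(bot.read_t())
E
```

```text
15 False [-0.  15.1 98. ] [ 2.  -0.7 -1.4]
19 False [ 0.  19.2 98. ] [ 0.7 -1.1 -0.5]
22 False [ 0.  22.1 98. ] [ 1.1 -1.1 -0.9]
top []
scene [([325.8, 189.3], 0.61, [(np.int64(183), np.int64(196)), (np.int64(322), np.int64(334))])]
scene [325.2, 189.0] [(np.float64(0.7903225806451613), np.float64(-0.02), 0.47), (np.float64(0.7736842105263158), np.float64(0.0), 0.44), (np.float64(0.7736842105263158), np.float64(-0.04), 0.47)]
19.5917
```

```bash
sleep 0.1
```

```text
(no output)
```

View pics/scene_c.png

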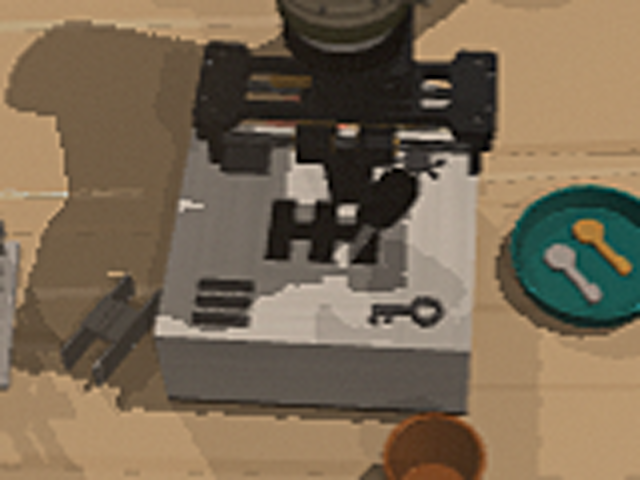

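View pics/w6.png

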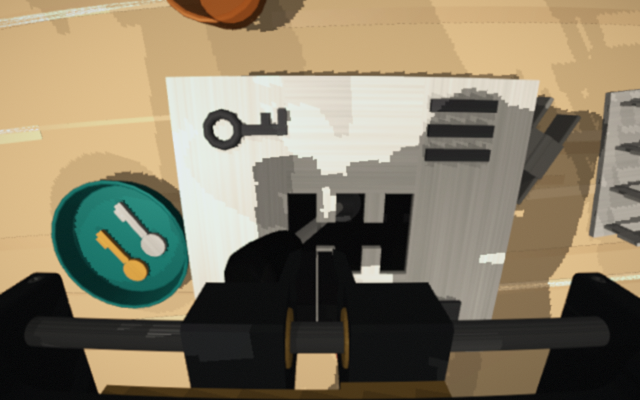

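```bash
python3 - <<'E'
from h import *
bot.move_l(W(0,2,98),rate=80)
bot.move_l(W(-50,2,98),rate=150)
bot.move_l(W(-50,45,94),rate=150)
bot.dwell(.3)
S=np.arange(.2,.56,.03)
p,d=bot.snapshot('scene')
for r in bot.regions_of('scene','knob')[:1]: print('scene',r['at'],fitreg('scene',r['region'],S))
f0=np.array(bot.read_ft_force())
for x in (-30,-20,-10,-4,2,6,10):
    r=bot.move_l(W(x,45,94),rate=30,threshold=8)
    df=np.array(bot.read_ft_force())-f0
    print(x,r,L(bot.read_tool_pos()),df.round(1))
    if r: break
p,d=bot.snapshot('scene')
for r in bot.regions_of('scene','knob')[:1]: print('scene',r['at'],fitreg('scene',r['region'],S))
look('d')
p,d=bot.snapshot('wrist'); save('w7.png',p)
print(bot.read_t())
E
```

```text
scene [327.0, 188.6] [(np.float64(0.8333333333333334), np.float64(-0.02), 0.47), (np.float64(0.8157894736842105), np.float64(-0.04), 0.47), (np.float64(0.8157894736842105), np.float64(-0.06), 0.47)]
-30 False [-30.1  45.   93.9] [-1.1 -0.5 -1.3]
-20 False [-19.8  45.   93.9] [-0.8  0.1 -0.6]
-10 False [-9.8 45.  93.9] [-0.8 -0.1 -1.8]
-4 False [-3.8 45.  93.9] [-0.2  0.7 -1.8]
2 False [ 2.3 45.  94. ] [-0.8  0.9 -0.9]
6 False [ 6.2 45.  94. ] [ 0.   0.6 -1.4]
10 False [10.2 45.  94. ] [-0.9  0.4 -1.7]
scene [381.4, 200.2] [(np.float64(0.0), np.float64(0.36), 0.56), (np.float64(0.0), np.float64(0.36), 0.53), (np.float64(0.0), np.float64(0.36), 0.5)]
top []
scene [([287.8, 216.4], 0.26, [(np.int64(210), np.int64(220)), (np.int64(279), np.int64(292))])]
24.7167
```

```bash
sleep 0.1
```

```text
(no output)
```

View pics/scene_d.png

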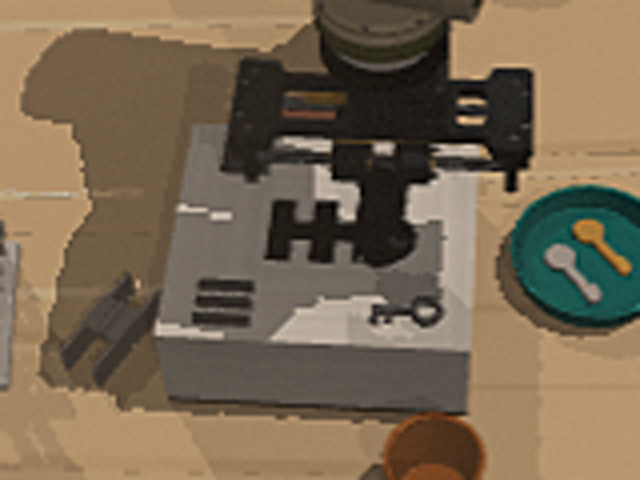

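View pics/w7.png

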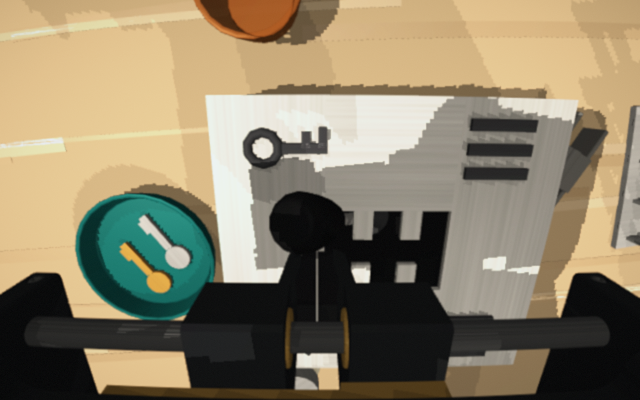

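Lever is travelling forward in the left column; keep pushing gently until the end stop is felt.

```bash
python3 - <<'E'
from h import *
f0=np.array(bot.read_ft_force())
for x in (13,15,17,19,21,23):
    r=bot.move_l(W(x,45,94),rate=15,threshold=8)
    df=np.array(bot.read_ft_force())-f0
    print(x,r,L(bot.read_tool_pos()),df.round(1))
    if r or np.linalg.norm(df[:2])>6: break
p,d=bot.snapshot('wrist'); save('w8.png',p)
rs=bot.regions_of('wrist','knob')
for r in rs[:2]: print('wrist',r['at'],round(r['conf'],2),r['region'].sum(),fitreg('wrist',r['region'],np.arange(.35,.53,.03)))
f=p.copy()
for g,col in ((.2,(255,0,0)),(.28,(0,255,0)),(.34,(0,0,255))):
    h=cv2.convexHull(proj('wrist',outline(g,.45)).astype(np.float32)); cv2.polylines(f,[np.round(h).astype(int)],True,col)
save('w8.png',f)
print(bot.read_t())
E
```

```text
13 False [12.9 45.  93.9] [-1.7 -0.8 -0.4]
15 False [14.3 45.  93.6] [-4.8 -0.4 -0.8]
17 False [15.2 45.1 93.4] [-9.8 -0.4  1.7]
wrist [305.4, 224.3] 0.93 3716 [(np.float64(0.8885334645669292), np.float64(0.36), 0.44), (np.float64(0.8150411280846064), np.float64(0.36), 0.47), (np.float64(0.800047270148901), np.float64(0.36), 0.41)]
25.7333
```

```bash
sleep 0.1
```

```text
(no output)
```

View pics/w8.png

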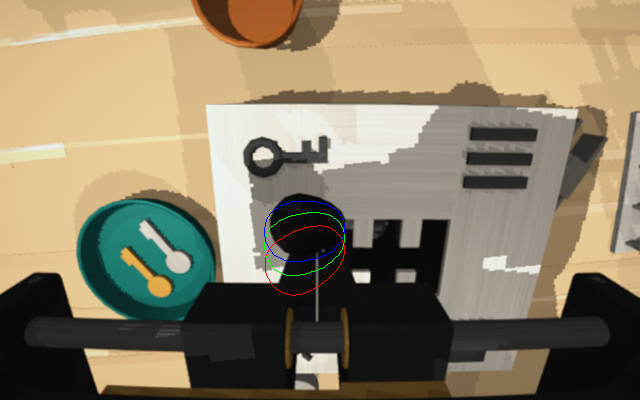

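The end stop was felt (about 10 N) and the fit gives fore ≈0.35, side ≈0.44. I'll retreat and verify.

```bash
python3 - <<'E'
from h import *
bot.move_l(W(-40,45,94),rate=60)
bot.move_l(W(-70,30,220),rate=150)
bot.dwell(.3)
p,d=bot.snapshot('wrist'); 
rs=bot.regions_of('wrist','knob')
for r in rs[:2]: print('wrist',r['at'],round(r['conf'],2),r['region'].sum(),fitreg('wrist',r['region'],np.arange(.35,.53,.03)))
f=p.copy()
for g,col in ((.2,(255,0,0)),(.28,(0,255,0)),(.34,(0,0,255))):
    h=cv2.convexHull(proj('wrist',outline(g,.45)).astype(np.float32)); cv2.polylines(f,[np.round(h).astype(int)],True,col)
save('w9.png',f)
p,d=bot.snapshot('scene')
for r in bot.regions_of('scene','knob')[:1]: print('scene',r['at'],fitreg('scene',r['region'],np.arange(.35,.53,.03)))
save('s9.png',p)
print(bot.read_t(),np.round(bot.read_ft_force(),1))
E
```

```text
wrist [292.1, 67.6] 0.69 1736 [(np.float64(0.8755807950438823), np.float64(0.36), 0.44), (np.float64(0.8372915613946438), np.float64(0.36), 0.41), (np.float64(0.8035982008995503), np.float64(0.34), 0.41)]
wrist [407.3, 181.6] 0.49 1098 [(np.float64(0.0), np.float64(0.36), 0.53), (np.float64(0.0), np.float64(0.36), 0.5), (np.float64(0.0), np.float64(0.36), 0.47)]
28.35 [ 0.9 -0.7 -0.4]
```

```bash
sleep 0.1
```

```text
(no output)
```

View pics/w9.png

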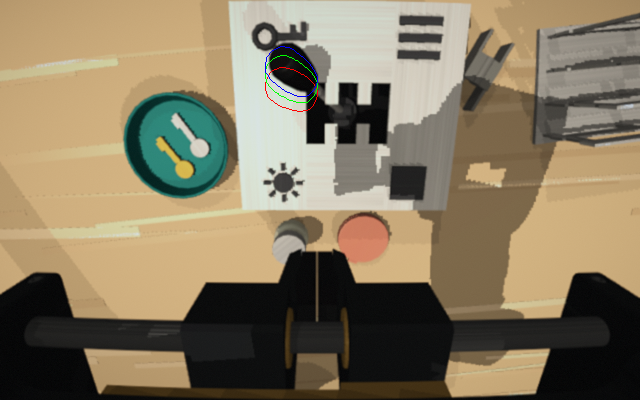

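View pics/s9.png

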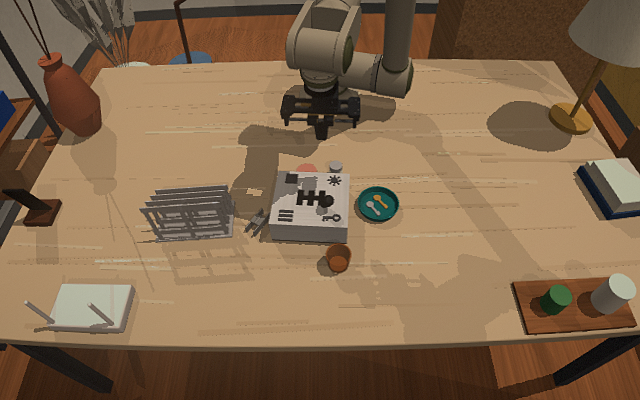

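```bash
python3 -c "
from cell import bot
print(bot.close_job())"
```

```text
the job is handed in; nothing more can be done
None
```

The lever now stands home in the corner slot next to the key badge, the far-left one, and the job is handed in at about 28 s of the 64 s allowed. No verdict was reported.

- **Moves:** With shut fingertips I pushed the lever from about -0.14 rad in the middle slot up to the cross slot. I then pushed it left along the cross slot to a side lean of about 0.45 rad. Last, I pushed it forward until the end stop pushed back with about 10 N, and retreated to 220 mm height.
- **Lever check:** The wrist camera, after the retreat, fits lever_fore at about 0.35 rad and lever_side at about 0.44 rad. The best fore value lay at the edge of my search range (0.36), so that figure is only approximate. The tool force was back near zero.
- **Bystanders:** In the final wrist and scene pictures they look to be where they were. I compared them by eye and did not measure each one.
- **Not confirmed:** In the last scene-camera picture the network did not find the knob, so only the wrist view backs the fitted angles. That picture shows the lever in the key corner by eye. I did not measure knob lift; no measured push force passed about 10 N.
- **Disagreement:** My first estimate of the selector's position was about 2 mm too far left against the wrist picture. I corrected it before the sideways push.

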